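# Clear the bench trimmer and work its pedal

## Robot

A 6-joint arm with a two-finger parallel gripper is mounted at the origin on the work surface. World frame = base frame: x ahead of the robot, y to its left, z up, the work surface at z = 0. Lengths are in mm, angles in degrees, forces in N, time in s.
With the tool pointing down it reaches from about 300 to 850 mm from the base axis. Payload 4.2 kg.
Tool frame: the origin (TCP) lies midway between the tips of the shut fingers; the grasp point (between the pads) lies 19 mm behind it; z points along the fingers, y is the line along which they close (so a half turn about z gives the same grasp; the last joint's range is limited). The gripper opens to 91 mm and grips with 3 to 60 N. Pads are 32 mm wide; open, the fingers measure 118 mm over their backs; the gripper's body (76 mm by 178 mm) begins 60 mm behind the grasp point.
Start: joints at [67.323, 18.312, 89.639, -0, 72.044, -1.146], TCP at [211.038, 534.889, 213.976] pointing down, gripper open.
Joint ranges: [-177.97, 177.97], [-48.28, 115.42], [12.27, 149.76], [-77.06, 257.06], [2.81, 150.46], [-146.56, 146.56]. Speed limits (degrees/s): [147.25, 147.25, 180, 180, 180, 180].

## Interface

Orientations are given as [roll, pitch, yaw] about the fixed x, y, z axes, in that order (R = Rz(yaw) Ry(pitch) Rx(roll)).
In Python, from workcell import state, grab_frame, camera_model, workorder gives the robot as it stands.
- The arm moves only by the tool carry_out, never from a script. Its argument "commands" is a list of rows, each a list of 7 numbers: the turn, a rotation vector about the tool's x, y, z in degrees, then the shift along the tool's x, y, z in mm, then the opening, from -1 (shut) to 1 (fully open). In form: [[ax, ay, az, dx, dy, dz, hand], ...]. A call has 1 to 20 rows; each row is the pose to reach, as a shift and turn from the pose commanded when the call began, along the tool's axes at that moment; what a row does not reach only later rows make up. A row lasts 1/10 s, in which the tool goes at most 50 mm and 8.59 degrees, less where a joint would pass 70% of its speed; a pose out of reach is approached as far as the arm can. A call with a gripper value outside its range is refused whole. The fingers move at their own pace and stop on an object; "force" is the grip in N (left out, the last holds). Time passes only in rows, so rows that repeat a pose let the fingers close. It gives the time, the measured TCP pose, the force, the opening and the grip force at its end, in the units of the state.
- state(): the state, without advancing time (a new reading comes with each control period).
- grab_frame(name): name is "scene" or "top" or "wrist"; returns the picture (400x640x3 uint8, red, green, blue); there is no depth.
- camera_model(name): a dict with "fx", "fy", "cx", "cy" (pixels), "origin" and "rotation" of the camera in the world; the wrist camera has in their place "mount" (4x4, takes a point from camera to tool coordinates, whose origin is the TCP and whose axes are the flange's). Camera axes: x right, y up, looking along -z (the intrinsics and any distortion apply to the point x, -y, -z); pixel columns grow to the right and rows downward; lengths in mm; the calibration is good to about 2 mm. A picture is of the moment at which its call begins: read the wrist's pose just before it. camera_model takes no time and is no camera call.
- workorder.job_done(): hands the job in; it is judged then, once.
The state is a dict: "time_s": time; "qpos": joint angles; "qvel": joint speeds; "effort": joint torques, N m; "ee_pos": TCP position; "ee_rot": TCP orientation; "force": force on the tool from outside, world axes, zero at the start; "torque": the same for the moment, N m; "gripper_width": finger opening in mm; "gripper_force": force on a finger pad.
Only numpy, scipy, OpenCV 4.12 (cv2) and the standard library are available. Lean on these libraries where they do the work, as an engineer would, in place of code of your own. Each camera call takes 0.05 s, during which the arm holds its last target. There are 200 camera calls.

## Task

Clear the three offcuts (pine block, dowel stub, white printed scrap) off the bed of the blue bench trimmer into the red scrap bin. Only when all three are in the bin, press the trimmer's yellow pedal fully down to its stop for about half a second to check that the blade runs free, then let it come back up. Leave the model house, the tape and the blue cup where they are.

Things in the scene. Friction and masses are not known exactly. Their poses are not given: they have to be found in the camera images.
- trimmer: Bench trimmer, fixed to the bench: blue base with a dark steel bed, 190 (x) by 320 (y) mm, bed top 40 mm above the bench. Origin on the bench, x points away from the pedal: the bed runs from x = -90 to +100 mm. A blade gantry 108 mm high above the bench spans the bed between x = 57 and 93 mm. The pedal sticks out at the -x side towards the robot.
- pedal (a joint): Pedal's hinge, rad: 0 = up at rest (sloping up 0.35 rad towards its free end), 0.35 = fully down on its stop (level). A spring returns it; about 10 N at the pad reaches the stop. It drives the blade down.
- pedal_pad (a point): Middle of the yellow top face of the pedal, 70 mm from the hinge line, where to press (pad 62 by 74 mm). It sits about 52 mm above the bench at rest and 28 mm when fully down, and moves mostly straight down. The hinge line is parallel to the trimmer's y, at trimmer x = -105 mm, 20 mm above the bench.
- pine_block: Pale pine offcut, 60 (x) by 35 (y) by 26 mm (z), 35 g, lying on the bed. Origin: centre of its underside.
- pine_mid (a point): Centre of the pine block.
- dowel_stub: Mid-brown wooden dowel stub, 30 mm diameter, 42 mm tall, standing upright on the bed. Origin: centre of its underside.
- dowel_mid (a point): Centre of the dowel stub.
- print_scrap: White 3D-printed scrap, stepped: 52 (x) by 30 (y) mm, 14 mm high, rising to 24 mm near the middle and to 32 mm at its +x end (x = 4 to 26 mm). Sides at y = -15 and +15 mm are flat. Origin: centre of its underside.
- print_mid (a point): Point in the printed scrap 14 mm above the middle of its underside.
- bin: Red scrap bin, open on top, 200 (x) by 160 (y) by 100 mm high, walls and floor 5 mm; stands firm. It may be left or right of the trimmer. Origin: centre of its underside.
- house: Bystander: white model house on a cardboard base 160 (x) by 130 (y) mm, about 100 mm high; on the side of the trimmer where the bin is not. Origin: centre of its underside.
- tape: Bystander: roll of grey tape lying flat, 100 mm diameter, 45 mm high. Origin: centre of its underside.
- vase: Bystander: blue printed cup, rim diameter 84 mm, 80 mm high. Origin: centre of its underside.

How it is judged:
By the outcome, as a careful person would: the job done as asked, in the order asked, and still so for the second after the job is handed in, with the robot touching nothing.
It also fails if it takes over 72 s, if anything falls off the work surface, if the arm or the gripper's body presses on something with over 40 N, if the wrist force passes 120 N, or if a joint passes its speed limit or range.

## Working session

There is one attempt and no reset: what is moved stays moved. The work goes in short steps, Python scripts to look and compute and a tool call to move; the robot and the scene stay as the last step left them, time stands still between calls to the robot, and variables do not carry over. Pictures are saved under pics/ and viewed, at most 10 in all, crops included, and the job is handed in when it is done.

Besides the shell and the picture viewer there is one more tool, called as name(argument=value, ...) on one line, values as JSON. carry_out: Moves the arm, as the interface text tells. Its arguments: {"type":"object","properties":{"commands":{"type":"array"},"force":{"type":"number"}},"required":["commands"]}

```bash
ls; mkdir -p pics; python3 - <<'E'
from workcell import *
import cv2
s=state();print(s)
for n in("scene","top"):
    cv2.imwrite(f"pics/{n}0.png",grab_frame(n)[:,:,::-1]);print(n,camera_model(n))
print(camera_model("wrist"))
E
```

```text
pics
{'time_s': 0.0, 'qpos': array([ 6.73223046e+01,  1.83513250e+01,  8.97060315e+01, -1.11865246e-03,
        7.20453184e+01, -1.14745081e+00]), 'qvel': array([ 0.03906991, -0.12725099,  0.00061764,  0.02905774, -0.06922555,
       -0.02522685]), 'effort': array([ 1.51778695e-03, -4.12457478e+01, -2.31972635e+01,  7.28550064e-02,
        4.57952265e-02, -1.49712946e-04]), 'ee_pos': array([210.84241025, 534.39825507, 213.12600557]), 'ee_rot': array([-1.79897324e+02, -9.92768382e-04,  1.58470100e+02]), 'force': array([ 1.03993705,  0.61358711, -0.34259543]), 'torque': array([-0.04765252,  0.01289977,  0.00115327]), 'gripper_force': 0.0, 'gripper_width': 91.14144315405319}
scene {'fx': 389.54025359728706, 'fy': 389.54025359728706, 'cx': 323.5364921357283, 'cy': 197.4896906297383, 'origin': array([ 993.47510127, -532.16093416,  578.56195564]), 'rotation': array([53.50446342, -0.83021844, 39.91972333])}
top {'fx': 497.3104311624771, 'fy': 497.3104311624771, 'cx': 316.95829866309145, 'cy': 200.64280528199077, 'origin': array([ 364.23681101,    8.41317459, 1188.00185205]), 'rotation': array([ 10.67088117,  -0.84626549, -88.54497181])}
{'fx': 334.17011185560875, 'fy': 334.17011185560875, 'cx': 316.5108450651432, 'cy': 199.64553643928863, 'mount': array([[-5.01855590e-05,  9.62357978e-01,  2.71785060e-01,
         7.65732490e+01],
       [ 9.99999733e-01, -1.49917508e-04,  7.15491336e-04,
        -2.14129545e-02],
       [ 7.29304135e-04,  2.71785023e-01, -9.62357714e-01,
        -1.69746437e+02],
       [ 0.00000000e+00,  0.00000000e+00,  0.00000000e+00,
         1.00000000e+00]])}
```

View pics/scene0.png

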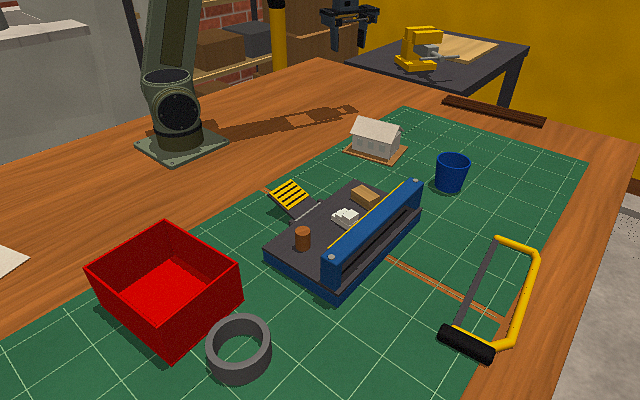

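View pics/top0.png

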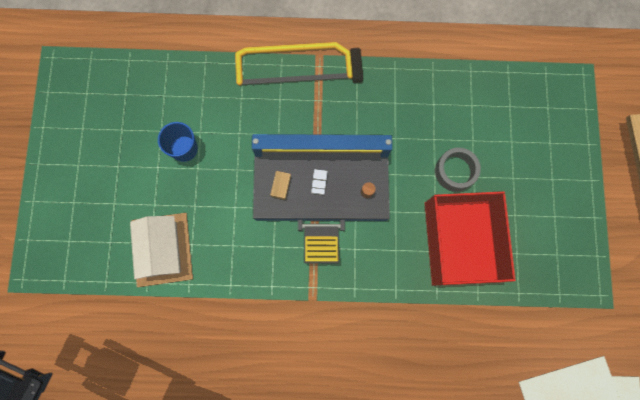

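The scene view shows the bin and tape right of the trimmer, and the house and cup left. In the top view the pine is near (281,185), the print near (319,182), the dowel near (369,189), the pedal near (321,249) and the bin near (470,240).

```bash
cat >h.py <<'E'
from workcell import *
import cv2, numpy as np
from scipy.spatial.transform import Rotation as R
def cam(n,s=None):
    m=camera_model(n)
    if n!="wrist": return m,np.array(m["origin"]),R.from_euler('xyz',m["rotation"],degrees=True).as_matrix()
    T=np.eye(4);T[:3,:3]=R.from_euler('xyz',s["ee_rot"],degrees=True).as_matrix();T[:3,3]=s["ee_pos"]
    T=T@m["mount"];return m,T[:3,3],T[:3,:3]
def cast(c,uv,z):
    m,o,r=c;uv=np.atleast_2d(uv).astype(float)
    d=np.c_[(uv[:,0]-m["cx"])/m["fx"],-(uv[:,1]-m["cy"])/m["fy"],-np.ones(len(uv))]@r.T
    return o+d*((z-o[2])/d[:,2])[:,None]
def blobs(img,lo,hi,roi,amin=30):
    h=cv2.cvtColor(img,cv2.COLOR_RGB2HSV);k=cv2.inRange(h,lo,hi);M=np.zeros_like(k);x0,y0,x1,y1=roi;M[y0:y1,x0:x1]=k[y0:y1,x0:x1]
    return [c for c in sorted(cv2.findContours(M,0,2)[0],key=cv2.contourArea)[::-1] if cv2.contourArea(c)>amin]
E
python3 - <<'E'
from h import *
im=cv2.imread("pics/top0.png")[:,:,::-1].copy()
c=cam("top");h=cv2.cvtColor(im,cv2.COLOR_RGB2HSV)
for p in((281,185),(319,184),(369,188),(470,240),(310,180),(321,238)):print(p,h[p[1],p[0]])
def rep(n,lo,hi,roi,z):
    for b in blobs(im,lo,hi,roi)[:2]:
        w=cast(c,b[:,0],z)[:,:2].astype(np.float32);r=cv2.minAreaRect(w);print(n,z,np.round(r[0],1),np.round(r[1],1),round(r[2],1))
rep("pine",(8,70,90),(25,255,255),(260,165,300,205),66)
rep("dowel",(3,80,50),(20,255,255),(350,175,385,205),82)
rep("print",(0,0,140),(180,60,255),(300,160,335,200),60)
rep("pedal",(20,120,100),(35,255,255),(295,230,350,270),52)
rep("bin",(0,120,60),(6,255,255),(410,180,530,300),100)
rep("gantry",(100,120,60),(125,255,255),(245,120,400,160),108)
rep("base",(0,0,20),(180,110,110),(245,150,395,222),40)
E
```

```text
(281, 185) [ 18 113 196]
(319, 184) [107  10 227]
(369, 188) [ 12 142 182]
(470, 240) [  2 202 215]
(310, 180) [165   5  97]
(321, 238) [ 24 180 210]
pine 66 [611.  83.] [37. 63.] 79.4
dowel 82 [ 602.7 -117.6] [29.  34.7] 46.5
print 60 [622.9  -6. ] [31.8 57.7] 84.4
pedal 52 [467.9 -15.1] [57.1 73.4] 1.6
bin 100 [ 497.  -339.6] [200.2 181.4] 4.3
gantry 108 [696.3  -9.7] [ 49.5 315. ] 1.3
base 40 [618.7 -13.7] [172.1 333.1] 1.7
```

```bash
cat >>h.py <<'E'
def go(p,yaw):
    s=state();A=R.from_euler('xyz',s["ee_rot"],degrees=True);B=R.from_euler('xyz',[180,0,yaw],degrees=True)
    print("turn",np.round((A.inv()*B).as_rotvec(degrees=True),1),"shift",np.round(A.inv().apply(np.array(p)-s["ee_pos"]),1),"t",round(s["time_s"],2))
E
python3 -c "
from h import *
go([575,-15,235],180)"
```

```text
turn [ -0.1  -0.  -21.5] shift [-540.4 -377.5  -21.2] t 0.1
```

carry_out(commands=[[0,0,-21.5,-540,-377,-21,1],[0,0,-21.5,-540,-377,-21,1],[0,0,-21.5,-540,-377,-21,1],[0,0,-21.5,-540,-377,-21,1],[0,0,-21.5,-540,-377,-21,1],[0,0,-21.5,-540,-377,-21,1],[0,0,-21.5,-540,-377,-21,1],[0,0,-21.5,-540,-377,-21,1],[0,0,-21.5,-540,-377,-21,1],[0,0,-21.5,-540,-377,-21,1],[0,0,-21.5,-540,-377,-21,1],[0,0,-21.5,-540,-377,-21,1],[0,0,-21.5,-540,-377,-21,1],[0,0,-21.5,-540,-377,-21,1],[0,0,-21.5,-540,-377,-21,1],[0,0,-21.5,-540,-377,-21,1],[0,0,-21.5,-540,-377,-21,1],[0,0,-21.5,-540,-377,-21,0.5],[0,0,-21.5,-540,-377,-21,0.5],[0,0,-21.5,-540,-377,-21,0.5]])

```text
time_s: 2.1
ee_pos: [574.7, -13.3, 235.2]
ee_rot: [180.0, 0.0, -180.0]
force: [-0.9, -0.5, 0.3]
gripper_width: 70.5
gripper_force: 0.0
```

```bash
python3 - <<'E'
from h import *
s=state();im=grab_frame("wrist");cv2.imwrite("pics/w1.png",im[:,:,::-1])
print(s["time_s"],s["ee_pos"],s["ee_rot"],s["gripper_width"],s["force"],s["qpos"])
import pickle;pickle.dump(s,open("s1.pkl","wb"))
E
```

```text
2.1 [574.7310145  -13.27705391 235.16216112] [ 1.79993294e+02  1.66463857e-02 -1.79967565e+02] 70.51529332563496 [-0.93287505 -0.52963695  0.32468827] [-2.47393393e+00  1.75907757e+01  8.76022169e+01  7.69729719e-03
  7.47906704e+01 -9.25083883e+01]
```

View pics/w1.png

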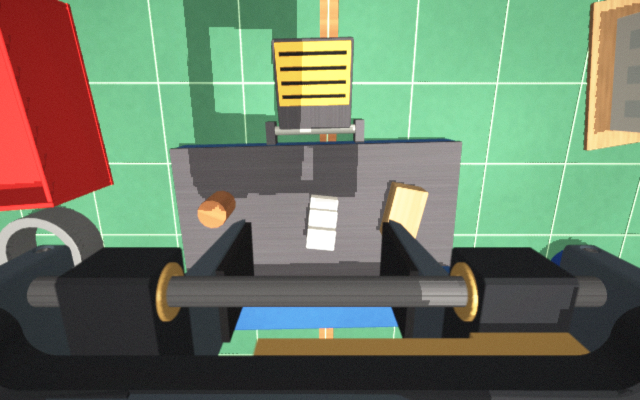

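The wrist view shows the dowel top near (210,215), the print near (322,222), the pine near (405,210) and the near bed edge from (172,149) to (461,142).

```bash
python3 - <<'E'
from h import *
import pickle
s=pickle.load(open("s1.pkl","rb"));c=cam("wrist",s)
im=cv2.imread("pics/w1.png")[:,:,::-1].copy();h=cv2.cvtColor(im,cv2.COLOR_RGB2HSV)
for p in((411,210),(393,200),(322,215),(209,215),(225,203),(313,65),(60,100)):print(p,h[p[1],p[0]])
def rep(n,lo,hi,roi,zs):
    for b in blobs(im,lo,hi,roi)[:3]:
      for z in zs:
        w=cast(c,b[:,0],z)[:,:2].astype(np.float32);r=cv2.minAreaRect(w);print(n,z,np.round(r[0],1),np.round(r[1],1),round(r[2],1))
rep("pinetop",(8,50,180),(28,255,255),(375,170,435,240),[66])
rep("dowel",(3,80,185),(20,255,255),(190,180,245,235),[82])
rep("print",(0,0,150),(180,60,255),(300,190,345,255),[54,72])
rep("pedal",(18,100,80),(35,255,255),(265,30,360,110),[52])
print("bed edge",cast(c,[(172,149),(461,142)],40)[:,:2])
print("pad corners",cast(c,[(273,42),(352,38)],62)[:,:2],cast(c,[(276,107),(352,104)],41)[:,:2])
E
```

```text
(411, 210) [ 25  71 254]
(393, 200) [ 21 101 243]
(322, 215) [  0   0 255]
(209, 215) [ 17 126 252]
(225, 203) [ 12 154 114]
(313, 65) [ 30 119 255]
(60, 100) [  1 210 146]
pinetop 66 [607.9  81.8] [35.2 53.1] 79.5
dowel 82 [ 604.7 -120.8] [27.8 28.8] 0.0
print 54 [626.9  -7.3] [69.8 50.3] 0.1
print 72 [620.2  -7.6] [66.3 47.7] 0.1
pedal 52 [467.9 -17.1] [60.5 75.1] 1.5
bed edge [[ 543.97456733 -170.93159985]
 [ 536.2379794   142.62622475]]
pad corners [[440.81678383 -54.62165591]
 [437.34757724  19.60720564]] [[499.85765517 -56.17972522]
 [496.789856    23.48338962]]
```

carry_out(commands=[[0,0,5.6,-47,6,40,0.5],[0,0,5.6,-47,6,80,0.5],[0,0,5.6,-47,6,120,0.5],[0,0,5.6,-47,6,150,0.5],[0,0,5.6,-47,6,175,0.5],[0,0,5.6,-47,6,190,0.5],[0,0,5.6,-47,6,190,0.5],[0,0,5.6,-47,6,190,-1],[0,0,5.6,-47,6,190,-1],[0,0,5.6,-47,6,190,-1],[0,0,5.6,-47,6,190,-1],[0,0,5.6,-47,6,190,-1],[0,0,5.6,-47,6,190,-1],[0,0,5.6,-47,6,190,-1],[0,0,5.6,-47,6,190,-1],[0,0,5.6,-47,6,175,-1],[0,0,5.6,-47,6,140,-1],[0,0,5.6,-47,6,100,-1],[0,0,5.6,-47,6,60,-1],[0,0,5.6,-47,6,60,-1]], force=20)

```text
time_s: 4.15
ee_pos: [625.4, -8.1, 181.0]
ee_rot: [180.0, 0.7, 174.4]
force: [-0.7, 0.7, 0.2]
gripper_width: 29.7
gripper_force: 20.0
```

```bash
python3 - <<'E'
from h import *
go([450,-350,175],180)
im=grab_frame("wrist");cv2.imwrite("pics/w2.png",im[:,:,::-1]);print(state()["ee_pos"])
c=cam("top");t=grab_frame("top")
b=blobs(t,(0,120,60),(6,255,255),(410,180,530,300))[0]
print(cast(c,cv2.boxPoints(cv2.minAreaRect(b)),100)[:,:2].round())
E
```

```text
turn [ 0.   0.7 -5.6] shift [ 141.1 -357.4    4. ] t 4.15
[623.62043345  -8.08932682 177.81805816]
[[ 589. -242.]
 [ 610. -429.]
 [ 405. -437.]
 [ 385. -257.]]
```

View pics/w2.png

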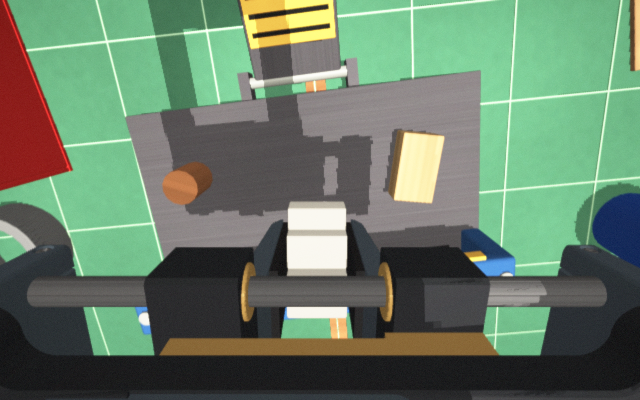

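The print is held. The pine top is fully visible, about (390..443, 130..203), and the dowel is near (183,185).

carry_out(commands=[[0,0,-5.6,136,-357,2,-1],[0,0,-5.6,136,-357,2,-1],[0,0,-5.6,136,-357,2,-1],[0,0,-5.6,136,-357,2,-1],[0,0,-5.6,136,-357,2,-1],[0,0,-5.6,136,-357,2,-1],[0,0,-5.6,136,-357,2,-1],[0,0,-5.6,136,-357,2,-1],[0,0,-5.6,136,-357,2,-1],[0,0,-5.6,136,-357,2,-1],[0,0,-5.6,136,-357,42,-1],[0,0,-5.6,136,-357,82,-1],[0,0,-5.6,136,-357,112,-1],[0,0,-5.6,136,-357,124,-1],[0,0,-5.6,136,-357,124,-1],[0,0,-5.6,136,-357,124,-1],[0,0,-5.6,136,-357,124,0.3],[0,0,-5.6,136,-357,124,0.3],[0,0,-5.6,136,-357,124,0.3],[0,0,-5.6,136,-357,124,0.3]])

```text
time_s: 6.25
ee_pos: [451.8, -350.2, 51.6]
ee_rot: [-180.0, 0.1, 180.0]
force: [-0.1, 0.2, 0.5]
gripper_width: 58.1
gripper_force: 0.0
```

```bash
python3 - <<'E'
from h import *
im=cv2.imread("pics/w2.png")[:,:,::-1].copy()
c=cam("wrist",{"ee_pos":[624,-8.1,178.5],"ee_rot":[180,0.5,174.4]})
b=blobs(im,(8,50,180),(28,255,255),(380,115,455,215))[0]
w=cast(c,b[:,0],66)[:,:2].astype(np.float32);print(cv2.minAreaRect(w))
b=blobs(im,(3,80,120),(20,255,255),(155,155,220,210))
for q in b[:2]:
  w=cast(c,q[:,0],82)[:,:2].astype(np.float32);print(cv2.minAreaRect(w))
go([610,82,175],169.5)
E
```

```text
((608.9620361328125, 80.2930679321289), (34.66691970825195, 59.49725341796875), 79.38861846923828)
((598.2564086914062, -118.06671142578125), (28.618274688720703, 36.462039947509766), 76.6578369140625)
turn [-0.   0.1 10.5] shift [-158.   432.2 -123.6] t 6.25
```

carry_out(commands=[[0,0,0,0,0,-50,0.3],[0,0,0,0,0,-100,0.3],[0,0,0,0,0,-124,0.3],[0,0,10.5,-157,431,-124,0.5],[0,0,10.5,-157,431,-124,0.5],[0,0,10.5,-157,431,-124,0.5],[0,0,10.5,-157,431,-124,0.5],[0,0,10.5,-157,431,-124,0.5],[0,0,10.5,-157,431,-124,0.5],[0,0,10.5,-157,431,-124,0.5],[0,0,10.5,-157,431,-124,0.5],[0,0,10.5,-157,431,-124,0.5],[0,0,10.5,-157,431,-124,0.5],[0,0,10.5,-157,431,-124,0.5],[0,0,10.5,-157,431,-90,0.5],[0,0,10.5,-157,431,-55,0.5],[0,0,10.5,-157,431,-30,0.5],[0,0,10.5,-157,431,-10,0.5],[0,0,10.5,-157,431,-5,0.5],[0,0,10.5,-157,431,-5,0.5]])

```text
time_s: 8.25
ee_pos: [608.2, 79.4, 55.7]
ee_rot: [-180.0, -0.1, 169.4]
force: [-0.4, -0.4, 0.1]
gripper_width: 68.2
gripper_force: 0.0
```

carry_out(commands=[[0,0,0,0,1,11,0.5],[0,0,0,0,1,11,0.5],[0,0,0,0,1,11,-1],[0,0,0,0,1,11,-1],[0,0,0,0,1,11,-1],[0,0,0,0,1,11,-1],[0,0,0,0,1,11,-1],[0,0,0,0,1,11,-1],[0,0,0,0,1,11,-1],[0,0,0,0,1,-5,-1],[0,0,0,0,1,-40,-1],[0,0,0,0,1,-80,-1],[0,0,0,0,1,-120,-1],[0,0,0,0,1,-120,-1],[0,0,0,0,1,-120,-1]])

```text
time_s: 9.75
ee_pos: [609.2, 81.9, 176.6]
ee_rot: [180.0, 0.1, 169.5]
force: [-0.4, 0.1, -0.9]
gripper_width: 35.1
gripper_force: 20.0
```

```bash
python3 -c "
from h import *
go([545,-350,175],180)"
```

```text
turn [  0.    0.1 -10.5] shift [ -15.9 -436.4    1.4] t 9.75
```

carry_out(commands=[[0,0,-10.5,-16,-436,1,-1],[0,0,-10.5,-16,-436,1,-1],[0,0,-10.5,-16,-436,1,-1],[0,0,-10.5,-16,-436,1,-1],[0,0,-10.5,-16,-436,1,-1],[0,0,-10.5,-16,-436,1,-1],[0,0,-10.5,-16,-436,1,-1],[0,0,-10.5,-16,-436,1,-1],[0,0,-10.5,-16,-436,1,-1],[0,0,-10.5,-16,-436,1,-1],[0,0,-10.5,-16,-436,1,-1],[0,0,-10.5,-16,-436,41,-1],[0,0,-10.5,-16,-436,81,-1],[0,0,-10.5,-16,-436,115,-1],[0,0,-10.5,-16,-436,120,-1],[0,0,-10.5,-16,-436,120,-1],[0,0,-10.5,-16,-436,120,0.3],[0,0,-10.5,-16,-436,120,0.3],[0,0,-10.5,-16,-436,120,0.3],[0,0,-10.5,-16,-436,120,0.3]])

```text
time_s: 11.75
ee_pos: [545.5, -349.9, 57.1]
ee_rot: [-179.9, 0.1, 180.0]
force: [0.6, -0.2, 0.5]
gripper_width: 58.9
gripper_force: 0.0
```

```bash
python3 -c "
from h import *
go([604,-120,175],180)"
```

```text
turn [-0.1  0.1 -0. ] shift [ -58.5  229.9 -118. ] t 11.75
```

carry_out(commands=[[0,0,0,0,0,-50,0.3],[0,0,0,0,0,-100,0.3],[0,0,0,0,0,-118,0.3],[0,0,0,-58,230,-118,0.6],[0,0,0,-58,230,-118,0.6],[0,0,0,-58,230,-118,0.6],[0,0,0,-58,230,-118,0.6],[0,0,0,-58,230,-118,0.6],[0,0,0,-58,230,-118,0.6],[0,0,0,-58,230,-118,0.6],[0,0,0,-58,230,-118,0.6],[0,0,0,-58,230,-80,0.6],[0,0,0,-58,230,-50,0.6],[0,0,0,-58,230,-50,0.6]])

```text
time_s: 13.15
ee_pos: [599.8, -120.6, 101.9]
ee_rot: [179.9, -0.5, 179.8]
force: [-0.9, 0.4, 0.1]
gripper_width: 73.0
gripper_force: 0.0
```

```bash
python3 - <<'E'
from h import *
im=grab_frame("wrist");t=grab_frame("top")
cv2.imwrite("pics/m3.png",np.vstack([im[:,:,::-1][::1],t[:,:,::-1]])[:, :][::1] if 0 else cv2.resize(np.hstack([im,t])[:,:,::-1],(800,250)))
E
```

```text
(no output)
```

View pics/m3.png

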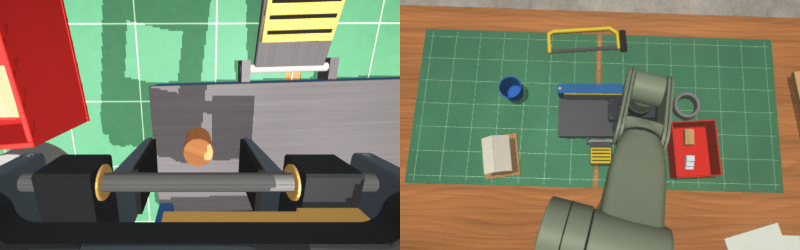

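The dowel sits centred between the fingers, with its top at about (317,243) in full-size pixels, so x ≈ 604. The pine and print are both in the bin.

carry_out(commands=[[0,0,0,0,0,25,0.6],[0,0,0,0,0,48,0.6],[0,0,0,0,0,58,0.6],[0,0,0,0,0,58,0.6],[0,0,0,0,0,58,-1],[0,0,0,0,0,58,-1],[0,0,0,0,0,58,-1],[0,0,0,0,0,58,-1],[0,0,0,0,0,58,-1],[0,0,0,0,0,58,-1],[0,0,0,0,0,58,-1],[0,0,0,0,0,58,-1],[0,0,0,0,0,40,-1],[0,0,0,0,0,0,-1],[0,0,0,0,0,-40,-1],[0,0,0,0,0,-74,-1],[0,0,0,0,0,-74,-1],[0,0,0,0,0,-74,-1]])

```text
time_s: 15.05
ee_pos: [603.2, -119.7, 180.2]
ee_rot: [-180.0, 0.1, 180.0]
force: [-0.3, 0.2, -0.5]
gripper_width: 29.5
gripper_force: 20.0
```

```bash
python3 -c "
from h import *
go([500,-375,175],180)"
```

```text
turn [-0.   0.1 -0. ] shift [ 103.1 -255.4    5.2] t 15.05
```

carry_out(commands=[[0,0,0,103,-250,5,-1],[0,0,0,103,-250,5,-1],[0,0,0,103,-250,5,-1],[0,0,0,103,-250,5,-1],[0,0,0,103,-250,5,-1],[0,0,0,103,-250,5,-1],[0,0,0,103,-250,5,-1],[0,0,0,103,-250,5,-1],[0,0,0,103,-250,45,-1],[0,0,0,103,-250,85,-1],[0,0,0,103,-250,115,-1],[0,0,0,103,-250,122,-1],[0,0,0,103,-250,122,-1],[0,0,0,103,-250,122,0],[0,0,0,103,-250,122,0],[0,0,0,103,-250,122,0],[0,0,0,103,-250,80,0],[0,0,0,103,-250,40,0],[0,0,0,103,-250,5,0],[0,0,0,103,-250,5,0]])

```text
time_s: 17.05
ee_pos: [502.8, -371.8, 182.0]
ee_rot: [-179.5, 0.6, 180.0]
force: [-0.5, 0.2, 0.2]
gripper_width: 45.6
gripper_force: 0.0
```

```bash
python3 - <<'E'
from h import *
go([466,-16,110],180)
im=grab_frame("wrist");t=grab_frame("top")
cv2.imwrite("pics/m4.png",cv2.resize(np.hstack([im,t])[:,:,::-1],(800,250)))
E
```

```text
turn [-0.5  0.6 -0. ] shift [ 37.8 356.4  68.7] t 17.05
```

View pics/m4.png

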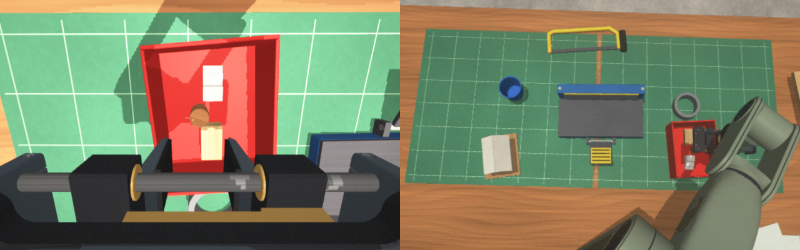

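All three offcuts are in the bin, with the print near (213,82), the dowel (200,115) and the pine (212,140). Next is the pedal.

carry_out(commands=[[0,0,0,36,356,0,-1],[0,0,0,36,356,0,-1],[0,0,0,36,356,0,-1],[0,0,0,36,356,0,-1],[0,0,0,36,356,0,-1],[0,0,0,36,356,0,-1],[0,0,0,36,356,0,-1],[0,0,0,36,356,0,-1],[0,0,0,36,356,0,-1],[0,0,0,36,356,0,-1],[0,0,0,36,356,40,-1],[0,0,0,36,356,80,-1],[0,0,0,36,356,100,-1],[0,0,0,36,356,100,-1],[0,0,0,36,356,100,-1]])

```text
time_s: 18.65
ee_pos: [464.8, -14.9, 75.1]
ee_rot: [-180.0, -0.0, 179.8]
force: [-0.6, -0.7, 0.9]
gripper_width: 0.4
gripper_force: 0.0
```

```bash
python3 - <<'E'
from h import *
go([466,-16,30],180)
im=grab_frame("wrist");t=grab_frame("scene")
cv2.imwrite("pics/m5.png",cv2.resize(np.hstack([im,t])[:,:,::-1],(800,250)))
E
```

```text
turn [-0.  -0.  -0.2] shift [-1.2 -1.1 45.1] t 18.65
```

View pics/m5.png

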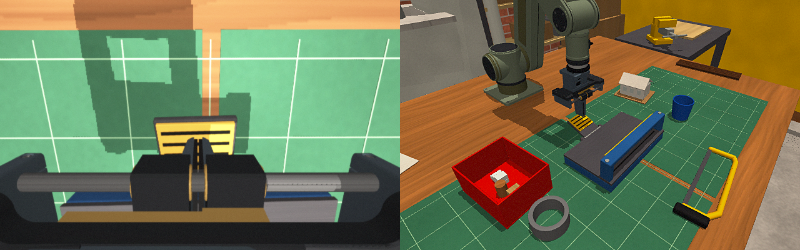

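Shut fingers are above the middle of the pad, which is near (197,138). I'll press part of the way and read the force.

carry_out(commands=[[0,0,0,0,0,15,-1],[0,0,0,0,0,25,-1],[0,0,0,0,0,34,-1],[0,0,0,0,0,41,-1],[0,0,0,0,0,46,-1],[0,0,0,0,0,46,-1]])

```text
time_s: 19.35
ee_pos: [462.7, -13.7, 28.6]
ee_rot: [-180.0, -0.2, 180.0]
force: [-4.7, -0.7, 7.2]
gripper_width: 0.9
gripper_force: 3.3
```

Nearly at the stop; press a little further until the force rises and hold.

carry_out(commands=[[0,0,0,0,0,2,-1],[0,0,0,0,0,3,-1]])

```text
time_s: 19.55
ee_pos: [462.7, -13.7, 27.8]
ee_rot: [-180.0, -0.2, 180.0]
force: [-11.4, -1.4, 33.2]
gripper_width: 0.6
gripper_force: 16.5
```

carry_out(commands=[[0,0,0,0,0,-0.5,-1],[0,0,0,0,0,-0.5,-1],[0,0,0,0,0,-0.5,-1],[0,0,0,0,0,-0.5,-1],[0,0,0,0,0,-12,-1],[0,0,0,0,0,-24,-1],[0,0,0,0,0,-40,-1],[0,0,0,0,0,-80,-1],[0,0,0,0,0,-120,-1],[0,0,0,0,0,-150,-1],[0,0,0,0,0,-150,-1],[0,0,0,0,0,-150,-1],[0,0,0,0,0,-150,-1]])

```text
time_s: 20.85
ee_pos: [463.4, -13.5, 174.5]
ee_rot: [180.0, -0.1, 180.0]
force: [0.4, -0.5, -0.6]
gripper_width: 0.5
gripper_force: 0.0
```

```bash
python3 - <<'E'
from h import *
im=grab_frame("wrist");t=grab_frame("scene");s=state();print(s["time_s"],s["force"])
cv2.imwrite("pics/m6.png",cv2.resize(np.hstack([im,t])[:,:,::-1],(800,250)))
E
```

```text
20.95 [ 0.05834865  0.09168077 -0.77083956]
```

View pics/m6.png

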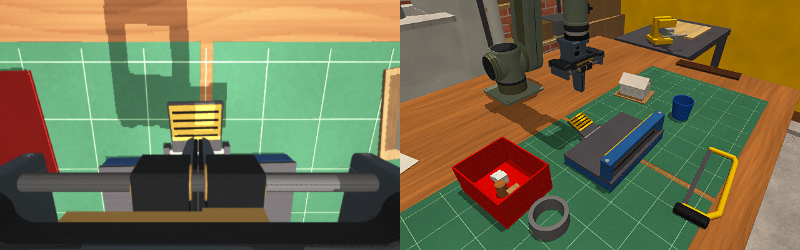

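The pedal is back up, with its pad near (195,120), all three offcuts are in the bin, the bed is clear and the arm touches nothing.

```bash
python3 -c "
from workcell import workorder
print(workorder.job_done())"
```

```text
the job is handed in; nothing more can be done
None
```

The job is handed in at about 21 s: all three offcuts are in the red bin, then the pedal was pressed to its stop (about 33 N peak) for roughly half a second and came back up, and the house, tape and cup were not touched.

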